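# Load the battery analyser and raise its screen to the reading angle

### The arm

A 7-joint arm with a two-finger parallel gripper is mounted at the origin on a cart in front of the work surface, level with it; the furniture and walls round the work are solid. World frame = base frame: x ahead of the robot, y to its left, z up, the work surface at z = 0. Lengths are in m, angles in rad, forces in N, time in s.
With the tool pointing down it reaches from about 0.4 to 0.875 m from the base axis. Payload 4.4 kg.
Tool frame: the origin (TCP) lies on the centre line of the jaws, within the pads' length; the fingertips stand 22 mm ahead of it and the grasp point (between the pads) lies 3 mm ahead of it; z points along the fingers, y is the line along which they close (so a half turn about z gives the same grasp; the last joint's range is limited). The gripper opens to 85 mm and grips with 20 to 120 N. Pads are 22 mm wide; open, the fingers measure 114 mm over their backs; the gripper's body (76 mm by 85 mm) begins 54 mm behind the grasp point. The pads swing forward as they close: fully open they stand 13 mm farther back than shut.
Start: joints at [1.107, 0.628, 0.038, 1.517, -0.027, 0.996, -0.02], TCP at [0.252, -0.599, 0.225] pointing down, gripper open.
Joint ranges: [-3.06, 3.06], [-0.37, 2.12], [-1.25, 1.32], [0.18, 2.47], [-1.1, 4.24], [0.23, 1.98], [-2.94, 2.94]. Speed limits (rad/s): [2.57, 2.57, 3.14, 3.14, 3.14, 3.14, 3.14].

### API

Orientations are given as a 3x3 rotation matrix whose columns are the frame's x, y, z axes.
In Python, from plant import bot gives the robot as it stands. Calls block until the motion is done:
- bot.goto(position, orientation): joint-space move of the TCP to a pose.
- bot.movel(position, velocity=0.15, rotation=None, force_limit=None): straight line of the TCP; rotation=None keeps the orientation; velocity is the mean speed in m/s. With force_limit (N) it stops when the force on the tool has changed by that much, and returns True; else False.
- bot.goto_joints(angles): joint-space move.
- bot.grip(opening): finger opening in m; the grip force is fixed at half the most; returns when the fingers have stopped.
- bot.pause(seconds).
- bot.inverse_kinematics(position, orientation): joint angles nearest the present ones, or None.
- bot.read_state(): the state.
- bot.snapshot(name): name is "side" or "top" or "wrist"; returns a dict with "color" (384x512x3 uint8, blue, green, red), "fx", "fy", "cx", "cy" (pixels), "R" (3x3) and "t" (3): a world point X has camera coordinates R X + t; the wrist camera has in their place "mount" (4x4, takes a point from camera to tool coordinates, whose origin is the TCP and whose axes are the flange's). Camera axes: x right, y down, z forward; pixel columns grow to the right and rows downward; lengths in m; the calibration is good to about 2 mm. The wrist camera is an equidistant fisheye: a pixel r from the principal point sees the ray r / f radians off the axis. A picture is of the moment at which its call begins: read the wrist's pose just before it. There is no depth.
A pose or a line that the arm cannot do raises bot.MotionError and nothing moves.
- bot.sign_off(): hands the job in; it is judged then, once.
The state is a dict: "time": time; "qpos": joint angles; "joint_velocities": joint speeds; "tau": joint torques, N m; "position": TCP position; "tcp_rot": TCP orientation; "ft_force": force on the tool from outside, world axes, zero at the start; "moment": the same for the moment, N m; "finger_gap": finger opening in m; "grip_force": force on a finger pad.
Only numpy, scipy, OpenCV 4.12 (cv2) and the standard library are available. Lean on these libraries where they do the work, as an engineer would, in place of code of your own. Each camera call takes 0.05 s, during which the arm holds its last target. There are 200 camera calls.

### The job

Test the gamepad's battery pack: lay it flat in the bed of the battery analyser's open drawer and push the drawer fully home, past its click. Opening the screen starts the test, so only then raise the stiff screen lid and leave it standing at 110 degrees open (20 degrees past upright, leaning away from you). Leave the bottle, thumbstick cap, tweezers and pry stick where they are.

Things in the scene. Friction and masses are not known exactly. Their poses are not given: they have to be found in the camera images.
- analyser: Grey bench battery analyser, fixed to the table. Origin: centre of its underside, on the table. Its front faces its own -x (towards the robot, roughly), z up. Base 120 (x) by 230 (y) mm, top deck at z = 54; front face at x = -60. A drawer comes out of the front face and a display lid lies over the deck, hinged at the rear.
- drawer (a joint): How far the drawer stands out towards the analyser's -x, in m: 0 = fully home (front plate flush with the base), 0.088 = fully out. Stiff to slide (about 1 N); a spring detent at 10 to 5 mm before home takes about 5 N to pass, after which it holds the drawer shut.
- drawer_bed (a point): Middle of the orange floor of the battery bed in the drawer (moves with it); 14 mm above the table, 38 mm behind the front plate's outer face, axes as the analyser's. Bed 36 (x) by 68 (y) mm inside, between ribs 4 high and 4 thick: the pack lies along y. Front plate 5 thick, 190 wide, z = 10 to 44; side walls at y = +-90, up to z = 28; blocks 9 mm high at y = +-75 to 85.
- drawer_pull (a point): Middle of the outer face of the black finger ledge on the drawer's front plate: 37 mm above the table, ledge 70 wide (y), 7 high, standing 8.5 mm out from the plate; moves with the drawer.
- display (a joint): Opening angle of the display lid in rad: 0 = shut flat on the deck, 1.571 = upright, 1.92 = 110 degrees (leaning back to the analyser's +x), stop at 2.4. The friction hinge (about 0.45 N m) holds the lid wherever it is left.
- display_hinge (a point): On the lid's hinge axis, middle of its length; at (+53, 0, 60) mm in the analyser's frame. The axis runs along the analyser's y. The lid is a plate from 4 to 113 mm from this axis, 226 wide, 13 mm thick, its inner (screen) face 2.5 mm below the axis when shut.
- display_lip (a point): Middle of the outer edge of the black lip at the free (front) edge of the lid, 127.5 mm from the hinge axis; moves with the lid. The lip is 90 wide, 8 mm thick, stands 14 mm out from the lid's edge, and overhangs the base's front face by 14.5 mm when shut, so a fingertip fits under it from the front.
- battery_pack: Dark grey battery pack, 27 (x) by 58 (y) by 14 (z) mm, about 45 g. Origin: centre of its underside.
- ipa_bottle: White and blue solvent pump bottle, upright, 56 mm across and 132 high. Origin: centre of its underside. Bystander.
- stick_cap: Lime green thumbstick cap, 25 mm across and 19 high, standing. Origin: centre of its underside. Bystander.
- tweezers: Steel tweezers lying flat, 12 by 120 (y) by 9 mm. Origin: centre of the underside. Bystander.
- spudger: Black nylon pry stick lying flat, 12 by 140 (y) by 6 mm. Origin: centre of the underside. Bystander.
Not all that is in view belongs to the job. Of the things like the battery_pack, leave any that is green; of the rest the smaller one is meant.

How it is judged:
By the outcome, as a careful person would: the job done as asked, in the order asked, and still so for the second after the job is handed in, with the robot touching nothing.
It also fails if it takes over 59 s, if anything falls off the work surface, if the arm or the gripper's body presses on something with over 40 N, if the wrist force passes 120 N, or if a joint passes its speed limit or range.

## Working session

There is one attempt and no reset: what is moved stays moved. The work goes in short steps, each a Python script; the robot and the scene stay as the last script left them, time stands still between calls to the robot, and variables do not carry over. Pictures are saved under pics/ and viewed, at most 10 in all, crops included, and the job is handed in when it is done.

```bash
ls; mkdir -p pics; python3 - <<'E'
from plant import bot
import cv2,pickle
s={}
for n in("top","side"):
    s[n]=bot.snapshot(n); cv2.imwrite(f"pics/{n}0.png",s[n]["color"]); print(n,s[n]["R"],s[n]["t"],s[n]["fx"],s[n]["cx"],s[n]["cy"])
pickle.dump(s,open("s0.pkl","wb"))
print(bot.read_state())
E
```

```text
pics
top [[ 0.01099692 -0.99992552  0.00529273]
 [-0.98619218 -0.01172025 -0.16518963]
 [ 0.16523936 -0.00340307 -0.98624762]] [-0.06259871  0.59159847  1.52299205] 450.9929195274534 251.3490254637109 194.46923995892334
side [[ 0.96337867 -0.26796668  0.00976671]
 [-0.14242555 -0.5422216  -0.8280765 ]
 [ 0.22719263  0.79636021 -0.56053003]] [-0.55831264  0.11340791  1.19429611] 475.27472254848954 253.01128511462412 188.94817500912626
{'time': 0.1, 'qpos': array([ 1.10720578,  0.62925408,  0.03844063,  1.51825944, -0.02699523,
        0.99629845, -0.019984  ]), 'joint_velocities': array([-0.00046445, -0.00182554,  0.00063715, -0.00225421,  0.00121167,
        0.00010456,  0.00055078]), 'tau': array([ 2.93591176e-03, -5.64535654e+01,  1.23052832e+00, -1.93971652e+01,
        1.13113591e-02,  5.50671044e-03, -1.43271166e-05]), 'position': array([ 0.25160833, -0.598713  ,  0.22388343]), 'tcp_rot': array([[ 9.21910572e-01,  3.87402169e-01, -6.76208448e-04],
       [ 3.87402758e-01, -9.21909250e-01,  1.56136686e-03],
       [-1.85259174e-05, -1.70140563e-03, -9.99998552e-01]]), 'ft_force': array([ 0.02483011, -0.04621631, -0.44739393]), 'moment': array([ 0.03079737, -0.01309738, -0.01279667]), 'grip_force': 0.0, 'finger_gap': 0.0852649952154976}
```

View pics/top0.png

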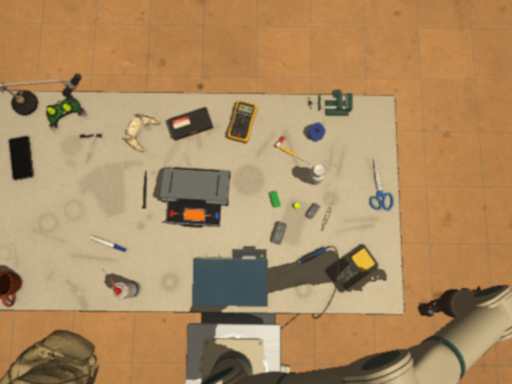

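View pics/side0.png

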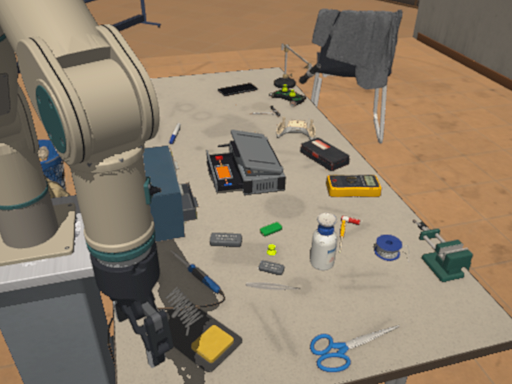

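The top view shows the analyser at about (192,190) with its drawer open and the orange bed at (193,214). The small grey pack is at (312,210), the larger one at (278,232), the green one at (275,199), and a blue box at (230,282). I'll measure these next.

```bash
cat > h.py <<'E'
import numpy as np,cv2
from plant import bot
def ray(s,uv):
    d=s["R"].T@np.array([(uv[0]-s["cx"])/s["fx"],(uv[1]-s["cy"])/s["fy"],1]); return -s["R"].T@s["t"],d
def onz(s,uv,z):
    o,d=ray(s,uv); return o+d*(z-o[2])/d[2]
def proj(s,X):
    c=s["R"]@np.array(X)+s["t"]; return s["fx"]*c[0]/c[2]+s["cx"],s["fy"]*c[1]/c[2]+s["cy"]
def tri(a,ua,b,ub):
    o1,d1=ray(a,ua);o2,d2=ray(b,ub)
    k=np.linalg.lstsq(np.c_[d1,-d2],o2-o1,rcond=None)[0]
    p,q=o1+k[0]*d1,o2+k[1]*d2; return (p+q)/2,np.linalg.norm(p-q)
E
python3 - <<'E'
from h import *
import pickle
s=pickle.load(open("s0.pkl","rb"))
t=s["top"];I=t["color"];H=cv2.cvtColor(I,cv2.COLOR_BGR2HSV)
cv2.imwrite("pics/topc.png",cv2.resize(I[155:305,140:340],None,fx=4,fy=4,interpolation=cv2.INTER_CUBIC))
J=s["side"]["color"];cv2.imwrite("pics/sidec.png",cv2.resize(J[125:275,150:350],None,fx=4,fy=4,interpolation=cv2.INTER_CUBIC))
def blobs(m,z,lab,im):
    n,L,st,c=cv2.connectedComponentsWithStats(m.astype(np.uint8))
    for i in range(1,n):
        if st[i,4]>25:
            pts=np.array([onz(im,p,z)[:2] for p in np.argwhere(L==i)[:,::-1]],np.float32)
            r=cv2.minAreaRect(pts*1000); print(lab,c[i].round(1),st[i,4],np.round(pts.mean(0),4),"rect",np.round(r[0]),np.round(r[1]),round(r[2],1))
h,S,V=H[...,0],H[...,1],H[...,2]
box=np.zeros(h.shape,bool);box[150:320,140:345]=1
blobs(box&(h>5)&(h<20)&(S>180)&(V>120),.014,"orange",t)
blobs(box&(V<125)&(S<80),.014,"dark",t)
blobs(box&(h>95)&(h<115)&(S>90),.15,"blue",t)
E
```

```text
orange [193.8 214.2] 170 [0.5249 0.147 ] rect [526. 146.] [36. 64.] 0.7
dark [192.7 192.6] 3270 [0.6029 0.1532] rect [588. 162.] [266. 212.] 86.6
dark [304.8 174.5] 255 [ 0.6733 -0.2474] rect [ 673. -247.] [88. 56.] 82.9
dark [144.3 191.3] 101 [0.6052 0.3259] rect [610. 326.] [130.  11.] 0.4
dark [311.4 210.2] 102 [ 0.5441 -0.2697] rect [ 544. -269.] [26. 55.] 56.2
dark [277.5 231.8] 186 [ 0.4661 -0.1493] rect [ 465. -149.] [39. 74.] 71.6
dark [253.1 281.1] 6462 [ 0.2954 -0.0658] rect [ 291. -116.] [244. 533.] 0.6
blue [216.4 215.4] 29 [0.5055 0.0566] rect [505.  56.] [23. 10.] 1.4
blue [319.3 251.1] 38 [ 0.3944 -0.2746] rect [ 395. -275.] [10. 36.] 26.7
```

View pics/topc.png

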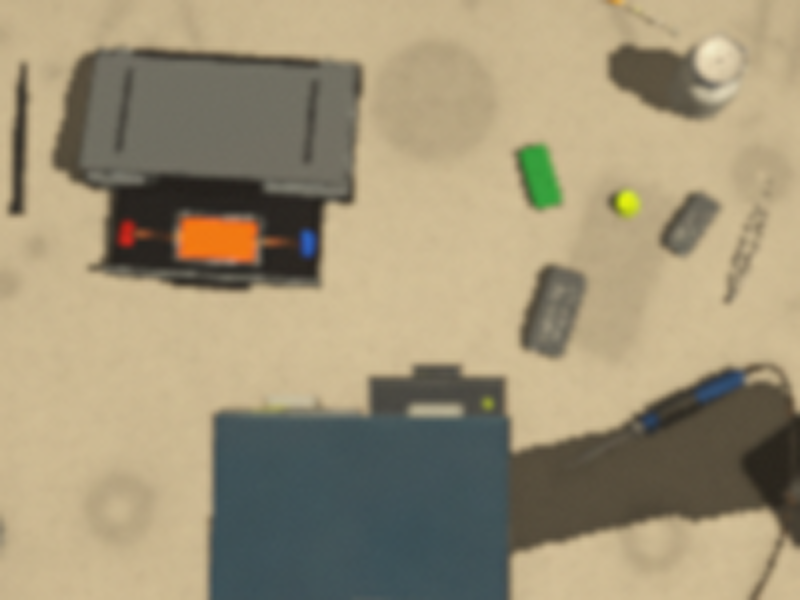

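View pics/sidec.png

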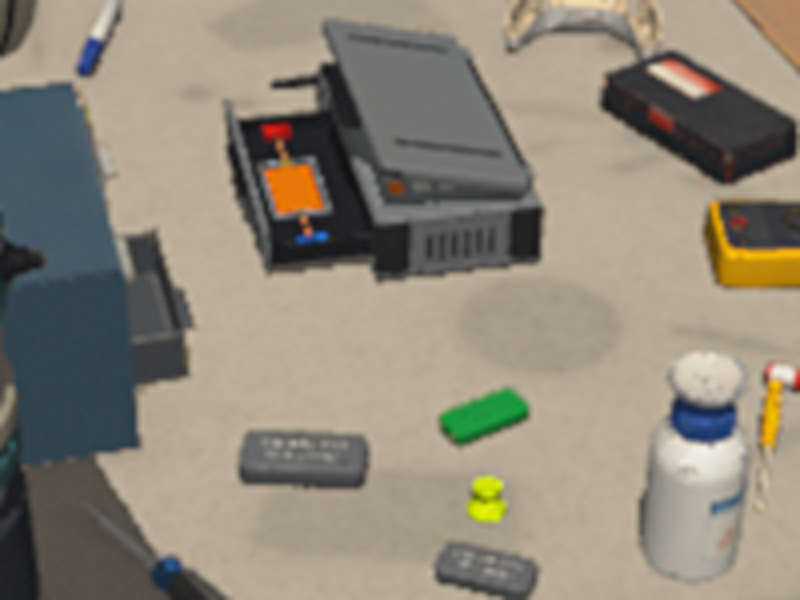

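Lid corners, the box and the drawer are all visible in both views, so I'll triangulate the key corners.

```bash
python3 - <<'E'
from h import *
import pickle
s=pickle.load(open("s0.pkl","rb"));t,d=s["top"],s["side"]
T=lambda c:(140+c[0]/4-.4,155+c[1]/4-.4)
D=lambda c:(150+c[0]/4-.4,125+c[1]/4-.4)
for n,a,b in [("lid FR top",(350,187),(387,177)),("lid FL top",(85,170),(326,22)),("lid RR top",(358,62),(530,183)),("lid RL",(100,52),(465,38)),
 ("plate R top",(318,280),(268,245)),("plate L top",(95,266),(228,103)),("box FR",(508,416),(135,272)),("box FL",(215,413),(72,86)),("boxdrawer FR",(505,378),(188,345)),("bottle top",(718,55),(708,375))]:
    p,e=tri(t,T(a),d,D(b)); print(n,p.round(4),round(e,4))
# precise blobs in both views
def cen(im,m,r):
    M=np.zeros(m.shape,np.uint8);M[r[1]:r[3],r[0]:r[2]]=m[r[1]:r[3],r[0]:r[2]]
    n,L,st,c=cv2.connectedComponentsWithStats(M);i=1+np.argmax(st[1:,4]);return c[i],L==i
def hsv(im):return np.moveaxis(cv2.cvtColor(im["color"],cv2.COLOR_BGR2HSV).astype(int),2,0)
out={}
for nm,f,rt,rd in [("orange",lambda h,S,V:(h>5)&(h<20)&(S>180)&(V>120),(170,195,220,225),(200,155,245,185)),
  ("red",lambda h,S,V:((h<5)|(h>170))&(S>150)&(V>60),(165,200,180,225),(205,150,230,165)),
  ("blue",lambda h,S,V:(h>100)&(h<130)&(S>120)&(V>60),(208,205,222,225),(220,175,240,190)),
  ("pack",lambda h,S,V:(V<125),(300,200,325,222),(255,258,290,276)),
  ("cap",lambda h,S,V:(h>25)&(h<40)&(S>150),(285,195,305,215),(260,240,285,260))]:
    a,_=cen(t,f(*hsv(t)),rt);b,_=cen(d,f(*hsv(d)),rd);p,e=tri(t,a,d,b);print(nm,p.round(4),round(e,4))
E
```

```text
lid FR top [0.564  0.0257 0.0886] 0.0058
lid FL top [0.5748 0.2496 0.0941] 0.0054
lid RR top [0.6716 0.0229 0.0696] 0.0043
lid RL [0.685  0.2461 0.0672] 0.0091
plate R top [0.4882 0.0556 0.027 ] 0.0007
plate L top [0.4975 0.2496 0.0338] 0.0007
box FR [ 0.3736 -0.1074  0.132 ] 0.0085
box FL [0.3697 0.1292 0.1311] 0.001
boxdrawer FR [ 0.4043 -0.1068  0.0725] 0.0036
bottle top [ 0.6698 -0.2811  0.1274] 0.0015
orange [0.5259 0.147  0.013 ] 0.0019
red [0.5295 0.2267 0.017 ] 0.0027
blue [0.5221 0.0659 0.0212] 0.0015
pack [ 0.5469 -0.2718 -0.    ] 0.0019
cap [ 0.5631 -0.2166  0.005 ] 0.0028
```

The lid stands ajar by about 11°, with its front edge at z≈0.09. The analyser yaw is about -2.7° and the drawer is about 80 mm out. The blue box is 132 mm high and ends at x=0.373. I'll tilt the tool about 22° so the gripper body clears the lip, then hover over the pack for a close look.

```bash
cat >> h.py <<'E'
def rot(beta,tilt,sg=1):
    z=np.array([np.sin(tilt)*np.cos(beta),np.sin(tilt)*np.sin(beta),-np.cos(tilt)])
    y=sg*np.array([-np.sin(beta),np.cos(beta),0]); return np.c_[np.cross(y,z),y,z]
def wshot(name):
    st=bot.read_state(); s=bot.snapshot("wrist"); cv2.imwrite(f"pics/{name}.png",s["color"])
    s["P"]=st["position"];s["Rt"]=st["tcp_rot"]; import pickle; pickle.dump(s,open(name+".pkl","wb")); return s
def wz(s,uv,z):
    a,b=(uv[0]-s["cx"])/s["fx"],(uv[1]-s["cy"])/s["fy"]; r=np.hypot(a,b)
    c=np.array([np.sin(r)*a/r,np.sin(r)*b/r,np.cos(r)]); M=s["mount"]
    d=s["Rt"]@M[:3,:3]@c; o=s["P"]+s["Rt"]@M[:3,3]; return o+d*(z-o[2])/d[2]
TAU=np.radians(22); PSI=-0.048
E
python3 - <<'E'
from h import *
b=np.radians(55.2); p=np.array([.545,-.270,.0])
for sg in(1,-1):
    R=rot(b,TAU,sg);Q=rot(PSI,TAU,sg)
    print(sg,bot.inverse_kinematics(p+[0,0,.04],R),bot.inverse_kinematics([.52,.147,.04],Q))
E
```

```text
1 [ 0.39144444  0.89264469  0.40187006  1.80053405 -1.03855716  0.83519065
 -2.23584994] [ 0.21703431  1.00614774 -1.06052653  2.28376887  1.81999067  1.01871617
 -0.58393317]
-1 [ 0.85910784  0.87456002 -0.36704344  1.78574114 -0.20932903  0.52871301
  0.19106853] [-0.22092183  0.75285343 -0.32587417  2.29567983  2.09568142  0.45667993
  2.1683089 ]
```

```bash
python3 - <<'E'
from h import *
b=np.radians(55.2); R=rot(b,TAU,-1); g=np.array([.545,-.270,.15])
bot.goto(g,R); s=wshot("w1"); st=bot.read_state(); print(st["time"],st["position"],st["qpos"])
print(s["mount"].round(3),s["fx"],s["cx"],s["cy"])
E
```

```text
1.7583 [ 0.54446975 -0.27195482  0.15006825] [ 0.85322157  0.7042809  -0.34994454  1.7384496  -0.23845012  0.73243459
  0.15129375]
[[ 0.    -0.952 -0.306  0.078]
 [ 1.     0.     0.     0.001]
 [-0.    -0.306  0.952 -0.149]
 [ 0.     0.     0.     1.   ]] 297.3186396354542 256.92233716403086 198.47161917355433
```

View pics/w1.png

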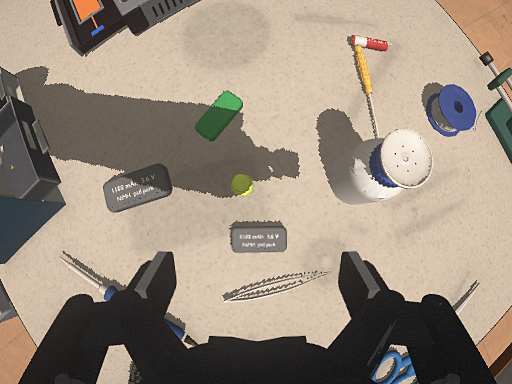

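The pack is at about (259,237), long axis nearly level in the image, with the tweezers at (275,285) and the cap at (242,185). I'll get its accurate pose from a mask.

```bash
python3 - <<'E'
from h import *
import pickle
s=pickle.load(open("w1.pkl","rb"));V=cv2.cvtColor(s["color"],cv2.COLOR_BGR2GRAY)
print("cam",(s["P"]+s["Rt"]@s["mount"][:3,3]).round(3))
print(V[212:260:2,245])
M=np.zeros_like(V);M[212:262,222:298]=(V[212:262,222:298]<125)
M=cv2.morphologyEx(M,cv2.MORPH_CLOSE,np.ones((5,5)))
c=max(cv2.findContours(M,0,1)[0],key=cv2.contourArea);print(cv2.boundingRect(c))
for lo,hi in((0,125),(70,125)):
    pass
for nm,uv in dict(TL=(232,229),TR=(286,229),BL=(233,251),BR=(286,251)).items(): print(nm,wz(s,uv,.014).round(4))
pts=np.array([wz(s,p[0],.014)[:2]*1000 for p in c],np.float32);print(cv2.minAreaRect(pts))
cv2.imwrite("pics/w1c.png",cv2.resize(s["color"][205:265,215:300],None,fx=7,fy=7,interpolation=cv2.INTER_CUBIC))
E
```

```text
cam [ 0.555 -0.259  0.317]
[185 181 179 185 190  87  96  86 103 131 131 129 169 171 129 134 200 155
 130 129 155 207 202 205]
(229, 221, 58, 31)
TL [ 0.5284 -0.2522  0.014 ]
TR [ 0.5736 -0.2839  0.014 ]
BL [ 0.5162 -0.2713  0.014 ]
BR [ 0.5607 -0.3024  0.014 ]
((545.6261596679688, -273.05010986328125), (30.850505828857422, 58.313575744628906), 55.0279426574707)
```

View pics/w1c.png

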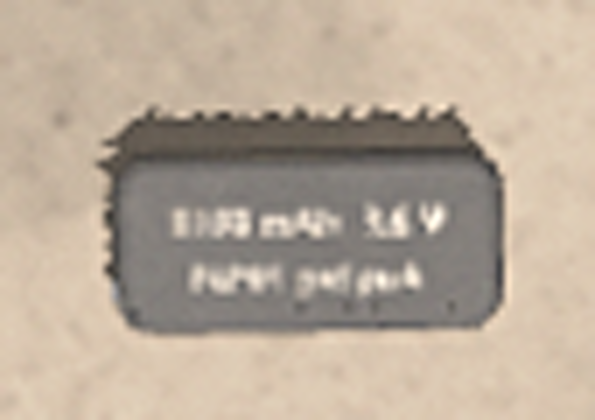

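```bash
python3 - <<'E'
from h import *
import pickle
s=pickle.load(open("w1.pkl","rb"));C=wz(s,(258.5,238.9),.014);print("C",C)
b=np.radians(54.95); R=rot(b,TAU,-1);u=np.array([np.cos(b),np.sin(b),0])
P=np.r_[C[:2],0]-.0081*u
bot.grip(.072)
bot.movel(P+[0,0,.055],.2,R); print(bot.read_state()["position"]-P)
hit=bot.movel(P+[0,0,.012],.03,R,force_limit=4); st=bot.read_state();print(hit,st["position"]-P,st["ft_force"],st["finger_gap"],st["time"])
E
```

```text
C [ 0.54479827 -0.27597155  0.014     ]
[0.00067195 0.00017436 0.05561366]
False [ 1.12176221e-04 -5.83789322e-05  1.22053134e-02] [-0.57351401 -0.07869643 -0.2550195 ] 0.07198975051694381 4.2667
```

```bash
python3 - <<'E'
from h import *
p=bot.read_state()["position"]
hit=bot.movel(p+[0,0,-.012],.02,None,force_limit=3); st=bot.read_state();print(hit,st["position"],st["position"]-p,st["ft_force"],st["time"])
wshot("w2")
E
```

```text
False [ 5.40323233e-01 -2.82632640e-01  1.87883786e-04] [ 6.45410986e-05  2.83655516e-05 -1.20174296e-02] [ 0.48269794  0.19922686 -0.6197233 ] 5.0083
```

View pics/w2.png

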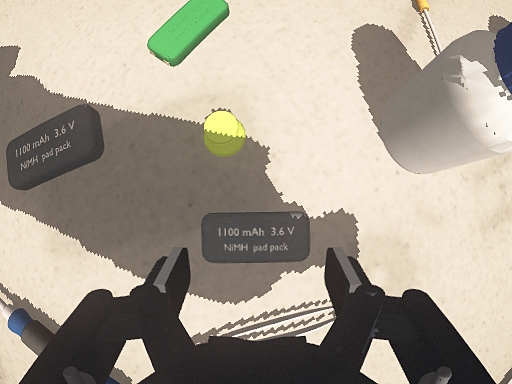

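The pack's apparent size puts the camera where expected, but the fingertips show at row ~248 and about 17 mm above the table. The real tips are therefore well behind where the nominal TCP offset puts them. I'll keep probing down to find contact.

```bash
python3 - <<'E'
from h import *
p=bot.read_state()["position"]
try:
    hit=bot.movel(p+[0,0,-.022],.02,None,force_limit=3)
except Exception as e: print(e);hit=None
st=bot.read_state();print(hit,st["position"],st["position"]-p,st["ft_force"],st["time"])
wshot("w3")
E
```

```text
True [ 0.54036887 -0.28266817 -0.0109451 ] [ 2.57691747e-05  1.28748701e-05 -1.12383956e-02] [-0.30802045 -0.21220675  5.40338277] 5.7083
```

View pics/w3.png

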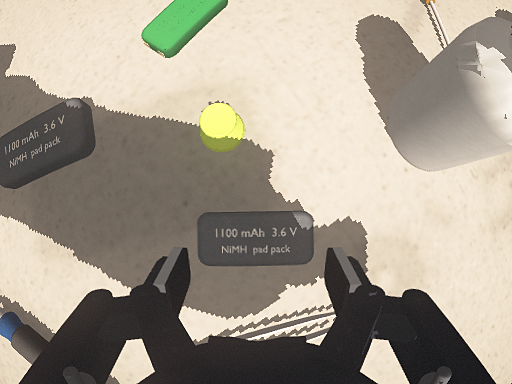

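Contact came at TCP z=-0.011, so with the fingers open 72 mm the true tips sit about 15 mm behind the TCP, which matches the image. I'll shift 16.6 mm forward and grip 5 mm off the table so the tips clear the bed ribs.

```bash
python3 - <<'E'
from h import *
p=bot.read_state()["position"];b=np.radians(54.95);u=np.array([np.cos(b),np.sin(b),0])
bot.movel(p+[0,0,.007],.05); bot.movel(p+[0,0,.007]+.0166*u,.08)
s=wshot("w4");bot.grip(.04); st=bot.read_state();print(st["position"],st["finger_gap"],st["grip_force"],st["ft_force"],st["time"])
bot.movel(st["position"]+[0,0,.12],.2); s2=wshot("w5");st=bot.read_state();print(st["position"],st["finger_gap"],st["grip_force"],st["time"])
cv2.imwrite("pics/w45.png",np.vstack([s["color"][170:340,100:420],s2["color"][170:340,100:420]]))
Q=rot(PSI,TAU,-1);x=np.array([np.cos(PSI),np.sin(PSI),0])
print(bot.inverse_kinematics(np.array([.5255,.147,.13])+.0085*x,Q),st["qpos"])
Q=rot(PSI,TAU,1);print(bot.inverse_kinematics(np.array([.5255,.147,.13])+.0085*x,Q))
E
```

```text
[ 0.54971796 -0.26963921 -0.00363532] 0.05622617759583481 64.01297092437744 [-1.58869515 -1.29632505  4.81016967] 6.75
[ 0.54858708 -0.26919348  0.11477182] 0.05607219340113695 63.578678369522095 7.55
[ 0.15839842  0.68609452 -0.8776136   2.20964022  1.51820752  0.70488692
  2.80527127] [ 0.84235854  0.75788841 -0.34633435  1.75185089 -0.2399091   0.67034252
  0.1632103 ]
[-0.32693895  0.54161839 -0.14469394  2.22297059  1.4337796   0.25276885
 -0.30093308]
```

View pics/w45.png

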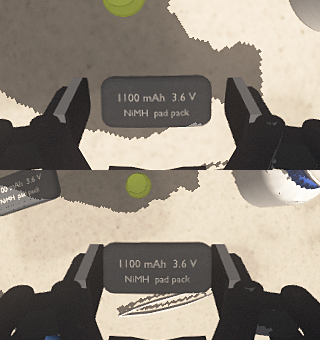

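The pack is held at 56 mm gap with about 64 N. Next I'll carry it to a hover just in front of the drawer and measure the bed with the wrist camera, numerically.

```bash
python3 - <<'E'
from h import *
import pickle
s=pickle.load(open("w5.pkl","rb"));zt=s["P"][2]+.0036+.014
C=wz(s,(258.5,268),zt);b=np.radians(54.95);u=np.array([np.cos(b),np.sin(b)]);d=(C-s["P"])[:2]
print("pack rel tcp: along u",d@u,"across",d@np.array([-u[1],u[0]]))
p=bot.read_state()["position"];bot.movel(p+[0,0,.06],.25)
Q=rot(PSI,TAU,-1)
bot.goto([.465,.150,.17],Q); w=wshot("w6");st=bot.read_state();print(st["position"],st["qpos"],st["finger_gap"],st["time"])
h,S,V=np.moveaxis(cv2.cvtColor(w["color"],cv2.COLOR_BGR2HSV).astype(int),2,0)
for nm,m,z in(("orange",(h>5)&(h<20)&(S>150)&(V>80),.014),("red",((h<5)|(h>172))&(S>150)&(V>60),.023),("blue",(h>105)&(h<130)&(S>150)&(V>60),.023)):
    n,L,a,c=cv2.connectedComponentsWithStats(m.astype(np.uint8))
    for i in range(1,n):
        if a[i,4]>80:
            q=np.array([wz(w,xy,z)[:2]*1000 for xy in np.argwhere(L==i)[:,::-1]],np.float32);r=cv2.minAreaRect(q)
            print(nm,a[i],c[i].round(),np.round(r[0],1),np.round(r[1],1),round(r[2],1))
print(bot.inverse_kinematics([.535,.147,.012],Q))
E
```

```text
pack rel tcp: along u -0.007874680602686526 across -0.0016435785287148875
[0.46516502 0.1493956  0.16975917] [ 0.21622546  0.58811416 -1.05880037  2.3243956   1.42451211  0.76605738
  2.74968226] 0.05628552455594418 10.2167
orange [437  19  33  23  92] [453.  30.] [ 757.  -176.4] [63.4 15.6] 59.5
orange [228 166  62  31 985] [251. 178.] [525. 144.] [67.2 33.3] 87.2
red [181 171  10  19 182] [185. 180.] [529.1 223.2] [10.2 20.1] 88.7
[ 0.05478081  0.92678697 -0.73455642  2.25516219  1.94716119  0.76764398
  2.41792937]
```

```bash
python3 - <<'E'
from h import *
x=np.array([np.cos(PSI),np.sin(PSI),0]);y=np.array([-x[1],x[0],0]);Q=rot(PSI,TAU,-1)
T=np.array([.525,.1445,0])+.0079*x+.0016*y
print(bot.movel(T+[0,0,.10],.15,Q,force_limit=10))
print(bot.movel(T+[0,0,.03],.12,Q,force_limit=6),bot.read_state()["position"]-T)
hit=bot.movel(T+[0,0,.006],.025,Q,force_limit=3);st=bot.read_state();print(hit,st["position"]-T,st["ft_force"],st["finger_gap"],st["time"])
E
```

```text
False
False [0.00022162 0.00040856 0.03081582]
True [ 7.78815573e-04 -3.92486812e-05  1.04231403e-02] [ 0.14223368 -1.00190508  5.3338532 ] 0.0562764594783725 12.5
```

The pack touched down at z=0.0104, exactly the predicted bed height, so it's flat on the floor. I'll release it, shut the fingers, and push the front plate left of the lip with the tool leaned back 35°.

```bash
python3 - <<'E'
from h import *
bot.grip(.066); p=bot.read_state()["position"]
bot.movel(p+[0,0,.02],.06);bot.movel(p+[0,0,.13],.25)
w=wshot("w7");h,S,V=np.moveaxis(cv2.cvtColor(w["color"],cv2.COLOR_BGR2HSV).astype(int),2,0)
m=((h>5)&(h<20)&(S>150)&(V>80)).astype(np.uint8);m[300:]=0
n,L,a,c=cv2.connectedComponentsWithStats(m)
for i in range(1,n):
    if a[i,4]>30: print(a[i],c[i].round(),wz(w,c[i],.014).round(3))
cv2.imwrite("pics/w7c.png",w["color"][150:330,130:390])
x=np.array([np.cos(PSI),np.sin(PSI),0]);R=rot(PSI,np.radians(35),-1)
A=np.array([.455,.210,0])
bot.grip(0)
try:
    bot.movel(A+[-.01,0,.12],.2,R)
    bot.movel(A+[0,0,.0175],.2,R,force_limit=8)
except bot.MotionError as e: print(e)
st=bot.read_state();print(st["position"],st["qpos"],st["ft_force"],st["time"])
E
```

```text
[341   0  50  26 256] [366.  10.] [ 0.806 -0.01   0.014]
[336  12  36  11  43] [353.  17.] [0.792 0.011 0.014]
[458  44  33  26  97] [474.  57.] [ 0.756 -0.175  0.014]
[224 227  65  30 221] [242. 232.] [0.538 0.159 0.014]
[290 227   1  32  32] [290. 242.] [0.526 0.111 0.014]
[224 260  67   2  78] [254. 261.] [0.509 0.148 0.014]
the arm cannot follow that straight line within its joint ranges
[0.53240616 0.14529274 0.1395277 ] [ 0.21501674  0.70008397 -0.97105042  2.20501558  1.49020618  0.76643217
  2.8378277 ] [ 0.03368133 -0.93171183 -0.10391207] 14.5167
```

View pics/w7c.png

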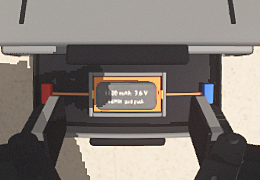

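The close view shows the pack lying flat in the bed at crop (128,95), with orange floor visible all round. The straight line was infeasible, so I'll check IK options.

```bash
python3 - <<'E'
from h import *
for y in(.145,.21,.09):
  for t in(25,35,45):
    for sg in(1,-1):
      R=rot(PSI,np.radians(t),sg); f=lambda p:bot.inverse_kinematics(p,R)
      print(y,t,sg,[None if q is None else q.round(2).tolist() for q in (f([.445,y,.12]),f([.455,y,.0175]),f([.575,y,.0175]))])
E
```

```text
0.145 25 1 [None, None, [0.25, 1.1, -1.06, 2.2, 1.91, 1.07, -0.52]]
0.145 25 -1 [[0.08, 0.68, -0.96, 2.47, 1.76, 0.84, 2.34], None, [0.09, 0.95, -0.76, 2.2, 1.96, 0.8, 2.47]]
0.145 35 1 [None, None, [0.2, 1.18, -1.06, 2.32, 2.15, 1.32, -0.75]]
0.145 35 -1 [None, None, [-0.02, 0.98, -0.66, 2.33, 2.27, 1.0, 2.1]]
0.145 45 1 [None, None, [0.14, 1.33, -1.06, 2.42, 2.34, 1.64, -0.88]]
0.145 45 -1 [None, None, [-0.08, 1.11, -0.66, 2.43, 2.41, 1.36, 1.93]]
0.21 25 1 [[-0.02, 0.76, -1.06, 2.38, 1.64, 0.97, -0.79], [-1.33, 1.24, 1.14, 2.43, 4.13, 0.86, 2.86], [0.11, 1.11, -1.06, 2.13, 1.85, 1.11, -0.56]]
0.21 25 -1 [[-0.07, 0.71, -0.96, 2.38, 1.65, 0.89, 2.34], [-0.19, 0.94, -0.77, 2.4, 1.98, 0.96, 2.06], [-0.04, 0.96, -0.77, 2.13, 1.86, 0.83, 2.47]]
0.21 35 1 [None, None, [-1.25, 1.32, 1.14, 2.28, 3.94, 0.83, 2.93]]
0.21 35 -1 [None, None, [-0.16, 0.98, -0.66, 2.25, 2.15, 0.99, 2.11]]
0.21 45 1 [None, None, [-0.0, 1.31, -1.06, 2.33, 2.25, 1.63, -0.92]]
0.21 45 -1 [None, None, [-0.22, 1.1, -0.67, 2.34, 2.29, 1.32, 1.93]]
0.09 25 1 [None, None, [0.37, 1.1, -1.06, 2.24, 1.96, 1.04, -0.47]]
0.09 25 -1 [None, None, [0.2, 0.94, -0.75, 2.24, 2.04, 0.77, 2.49]]
0.09 35 1 [None, None, [0.33, 1.19, -1.06, 2.37, 2.22, 1.29, -0.7]]
0.09 35 -1 [None, None, [0.12, 1.0, -0.68, 2.37, 2.36, 1.01, 2.14]]
0.09 45 1 [None, None, None]
0.09 45 -1 [None, None, None]
```

```bash
python3 - <<'E'
from h import *
R=rot(PSI,np.radians(25),-1);R2=rot(PSI,np.radians(35),-1)
bot.goto([.445,.21,.12],R)
bot.movel([.457,.21,.0175],.15,R,force_limit=8)
st=bot.read_state();print(st["position"],st["ft_force"],st["time"])
hit=bot.movel([.478,.209,.0175],.06,R,force_limit=3);print(hit,bot.read_state()["position"])
try: hit=bot.movel([.578,.2045,.0175],.05,R2,force_limit=15)
except bot.MotionError as e: print(e)
st=bot.read_state();print(hit,st["position"],st["ft_force"],st["qpos"],st["time"])
E
```

```text
[0.45755653 0.20978509 0.01805828] [ 0.58600913  0.09789234 -0.1697088 ] 15.9
False [0.47816689 0.20890446 0.01796698]
True [0.56272393 0.20502885 0.0161383 ] [-0.73398979  0.95279988  0.65963605] [-0.07547025  1.02410841 -0.79120976  2.26692935  2.10213694  1.07019396
  2.19061095] 17.9583
```

```bash
python3 - <<'E'
from h import *
import pickle
R2=rot(PSI,np.radians(35),-1);p=bot.read_state()["position"]
hit=bot.movel(p+[.012,0,0],.03,force_limit=14);st=bot.read_state();print(hit,st["position"],st["ft_force"])
bot.movel(st["position"]+[-.03,0,0],.1);q=bot.read_state()["position"]
hit=bot.movel(q+[.04,0,0],.03,force_limit=5);st=bot.read_state();print(hit,st["position"],st["ft_force"])
bot.movel(st["position"]+[-.04,0,.0],.1,rot(PSI,np.radians(28),-1))
s={n:bot.snapshot(n) for n in("top","side")};pickle.dump(s,open("s1.pkl","wb"))
s0=pickle.load(open("s0.pkl","rb"))
for n,r in(("top",(160,195,225,232)),("side",(195,150,245,195))):
    for k in(s0,s):
        h,S,V=np.moveaxis(cv2.cvtColor(k[n]["color"],cv2.COLOR_BGR2HSV).astype(int),2,0)
        m=(h>5)&(h<20)&(S>180)&(V>120);print(n,"orange",m[r[1]:r[3],r[0]:r[2]].sum())
V=cv2.cvtColor(s["top"]["color"],cv2.COLOR_BGR2GRAY)
print(V[190:226,175]);print(V[190:226,215]);print(bot.read_state()["time"])
E
```

```text
True [0.56266566 0.20511021 0.01512495] [-1.61363519  1.35107809  0.34916957]
True [0.56261333 0.20506932 0.01450952] [-0.44960548 -0.03780226  1.65522835]
top orange 171
top orange 0
side orange 119
side orange 0
[108 108 108 108 107 108 108  99  90  96  89  65  85 133 160 166 165 165
 166 168 172 176 161 115  78  68  61  49  34  30  33  40  48  52  54  56]
[143 147 153 156 161 164 167 167 168 171 172 167 155 144 138 143 158 169
 177 184 187 186 183 177 169 159 150 144 140 139 138 134 131 129 127 127]
20.2667
```

The orange is gone from both views and the stop is rigid. To confirm the plate is flush, I'll touch the fixed base face beside the drawer in the same posture and compare.

```bash
python3 - <<'E'
from h import *
R2=rot(PSI,np.radians(35),-1)
p=bot.read_state()["position"];print(p)
bot.movel([p[0]+.01,.254,.0165],.15,R2 if bot.inverse_kinematics([p[0]+.01,.254,.0165],R2) is not None else None)
q=bot.read_state()["position"]
hit=bot.movel([.585,q[1]-.003,.0165],.04,R2,force_limit=5);st=bot.read_state();print(hit,st["position"],st["ft_force"],st["time"])
print((st["tcp_rot"]-R2).round(2)[0])
bot.movel(st["position"]+[-.04,0,.0],.12,rot(PSI,np.radians(28),-1))
E
```

```text
[0.52311121 0.20492093 0.01443415]
True [0.56539132 0.25163413 0.01589258] [-1.91857493  0.64279889  0.37395446] 21.5917
[ 0.  0. -0.]
```

The base face is at x=0.5654, where the yaw-shifted plate contact predicts 0.5649. So the drawer is flush home, and this also calibrates the hinge at x≈0.680. Next I'll raise the lid along the hinge arc, checking IK first.

```bash
cat >> h.py <<'E'
XH=np.array([np.cos(PSI),np.sin(PSI),0]);ZH=np.array([0,0,1.])
H0=np.array([.6796,.137,.06])   # point on hinge axis line in plane of push
ZT=-.004
def tcp_from_A(ax,az,tau): # A in hinge plane coords (x fwd, z up rel. hinge)
    a=H0+ax*XH+az*ZH; c,s=np.cos(tau),np.sin(tau)
    return a-.011*(c*XH+s*ZH)-ZT*(s*XH-c*ZH)
def lidA(th,tau,s=.010):
    er=np.array([-np.cos(th),np.sin(th)]);n=np.array([np.sin(th),np.cos(th)])
    if th<np.pi/2-tau: A=.1275*er-.0025*n-s*np.array([-np.sin(tau),np.cos(tau)])
    else: A=(.1275-s)*er-.0025*n
    return tcp_from_A(*A,tau)
def tau_of(thd): return np.radians(np.interp(thd,[11,105],[28,0]))
E
python3 - <<'E'
from h import *
t=tau_of(11);s=tcp_from_A(-.145,.005,t)
print(s,bot.inverse_kinematics(s,rot(PSI,t,-1)),bot.read_state()["position"])
for d in range(15,111,15):
    t=tau_of(d);p=lidA(np.radians(d),t);print(d,p.round(3),bot.inverse_kinematics(p,rot(PSI,t,-1)))
E
```

```text
[0.52694149 0.14433324 0.05630402] [ 0.07261278  0.8792384  -0.83051677  2.35251348  2.00113457  0.90599417
  2.30899639] [0.52630023 0.25148086 0.01611931]
15 [0.552 0.143 0.073] [ 0.10787511  0.83230257 -0.823614    2.27081999  1.8926785   0.81165745
  2.46946496]
30 [0.563 0.143 0.104] [ 0.13768044  0.74402223 -0.80860577  2.16557266  1.59081809  0.68310025
  2.79191948]
45 [0.582 0.142 0.132] [-0.84827075  0.71413177  0.76744349  2.06185492 -1.09852526  0.41720474
 -0.90893673]
60 [0.606 0.141 0.153] [-0.88745996  0.79334218  0.95646344  1.91383205 -0.99930975  0.69377152
 -1.00434545]
75 [0.636 0.139 0.167] [-0.88709581  0.92381155  1.14252491  1.75074227 -1.02938751  0.98837659
 -1.0044049 ]
90 [0.666 0.138 0.173] [-0.80842581  0.97753659  1.14268231  1.57726654 -0.97362066  1.14627599
 -1.0859439 ]
105 [0.697 0.136 0.17 ] [-0.72637999  1.04597581  1.14254874  1.3984297  -0.95650815  1.29935259
 -1.15000928]
```

```bash
python3 - <<'E'
from h import *
for sg in(1,-1):
  for T in(28,40):
    print(sg,T)
    for d in (13,30,50,70,90,110):
        t=np.radians(np.interp(d,[11,60],[28,T]));p=lidA(np.radians(d),t);q=bot.inverse_kinematics(p,rot(PSI,t,sg));print(d,p.round(3),None if q is None else q.round(2))
E
```

```text
1 28
13 [0.552 0.143 0.069] [ 0.22  0.97 -1.06  2.29  1.89  1.05 -0.62]
30 [0.565 0.143 0.104] [ 0.24  0.88 -1.06  2.24  1.79  0.97 -0.52]
50 [0.593 0.141 0.139] [ 0.27  0.81 -1.06  2.16  1.67  0.9  -0.36]
70 [0.629 0.139 0.161] [-0.27  0.56 -0.14  2.07  1.37  0.27 -0.15]
90 [0.669 0.137 0.169] [-0.24  0.59 -0.15  1.96  1.12  0.29  0.15]
110 [0.71  0.136 0.163] [-0.21  0.64 -0.15  1.86  0.98  0.3   0.31]
1 40
13 [0.552 0.143 0.069] [ 0.22  0.97 -1.06  2.29  1.9   1.06 -0.64]
30 [0.566 0.142 0.104] [ 0.22  0.9  -1.06  2.3   1.92  1.06 -0.66]
50 [0.596 0.141 0.138] [ 0.23  0.86 -1.06  2.29  1.96  1.07 -0.66]
70 [0.631 0.139 0.159] [ 0.25  0.84 -1.06  2.22  1.96  1.05 -0.59]
90 [0.671 0.137 0.167] [ 0.28  0.86 -1.06  2.12  1.93  1.   -0.47]
110 [0.712 0.135 0.161] [ 0.29  0.91 -1.06  2.03  1.92  0.99 -0.38]
-1 28
13 [0.552 0.143 0.069] [ 0.1   0.85 -0.82  2.29  1.95  0.85  2.41]
30 [0.565 0.143 0.104] [ 0.12  0.77 -0.83  2.25  1.82  0.78  2.55]
50 [0.593 0.141 0.139] [ 0.15  0.7  -0.82  2.16  1.66  0.71  2.74]
70 [0.629 0.139 0.161] [ 0.16  0.68 -0.8   2.06  1.52  0.67  2.93]
90 [0.669 0.137 0.169] [-0.74  0.67  0.63  1.98 -1.09  0.24 -0.9 ]
110 [0.71  0.136 0.163] [-0.67  0.72  0.58  1.88 -0.94  0.26 -1.04]
-1 40
13 [0.552 0.143 0.069] [ 0.1   0.85 -0.82  2.3   1.96  0.86  2.4 ]
30 [0.566 0.142 0.104] [ 0.1   0.8  -0.84  2.31  1.97  0.88  2.38]
50 [0.596 0.141 0.138] [ 0.11  0.75 -0.84  2.29  2.01  0.9   2.38]
70 [0.631 0.139 0.159] [ 0.13  0.74 -0.83  2.23  2.01  0.87  2.44]
90 [0.671 0.137 0.167] [ 0.15  0.74 -0.81  2.13  1.96  0.81  2.56]
110 [0.712 0.135 0.161] [ 0.16  0.78 -0.79  2.03  1.94  0.78  2.64]
```

Keeping sg=-1 with the tilt growing to 40° stays on one IK branch, so I'll run the arc that way.

```bash
python3 - <<'E'
from h import *
TA=lambda d:np.radians(np.interp(d,[11,60],[28,40]))
t=TA(11);R=rot(PSI,t,-1)
p=bot.read_state()["position"];bot.movel([p[0]-.01,p[1],.04],.15,R)
bot.movel(tcp_from_A(-.148,.004,t),.18,R,force_limit=8)
print(bot.read_state()["time"],bot.read_state()["ft_force"].round(1))
for d in (9,14,20,30,40,50,60,70,80,90,100):
    t=TA(d);hit=bot.movel(lidA(np.radians(d),t),.12,rot(PSI,t,-1),force_limit=25)
    st=bot.read_state();print(d,hit,st["ft_force"].round(1),round(st["time"],2),(st["position"]-lidA(np.radians(d),t)).round(4))
    if hit:break
E
```

```text
23.15 [-0.2  0.7 -0.6]
9 False [-0.8 -0.   0.8] 23.52 [-0.0002  0.0013 -0.0001]
14 False [-1.9  0.7  0.5] 23.77 [-0.0012  0.0006 -0.0001]
20 False [-5.3 -0.1  0.3] 24.03 [-0.0013  0.0002 -0.0002]
30 False [-4.   0.5 -0.3] 24.37 [0.0001 0.0002 0.0002]
40 False [-1.  -0.4  0.7] 24.71 [ 0.0011 -0.0001  0.0005]
50 False [0.7 0.4 0.2] 25.05 [ 0.0016 -0.0002  0.0012]
60 False [-1.3 -0.2 -0.8] 25.38 [ 0.0007 -0.0002  0.0005]
70 False [-0.7 -0.2  0.5] 25.69 [ 0.0008 -0.0002  0.0007]
80 False [ 0.3 -0.6 -0.5] 26.01 [ 0.0003 -0.0001  0.0003]
90 False [-0.4  0.1  0.3] 26.32 [ 0.0001 -0.0001  0.0002]
100 False [-0.1 -0.8 -0.5] 26.64 [-0.     -0.0002  0.0001]
```

Forces disappeared after 40°, so I need to find out whether the lid came along. I'll compare side and top images numerically with the predicted lid corners.

```bash
python3 - <<'E'
from h import *
import pickle
s1=pickle.load(open("s1.pkl","rb"));s={n:bot.snapshot(n) for n in("top","side")};pickle.dump(s,open("s2.pkl","wb"))
Y=np.array([-XH[1],XH[0],0]);Hc=np.array([.6796,.135,.06])
def pt(th,r,y,h): return Hc+Y*y+XH*(-r*np.cos(th)+h*np.sin(th))+ZH*(r*np.sin(th)+h*np.cos(th))
for n in s:
    D=cv2.absdiff(s[n]["color"],s1[n]["color"]).max(2)
    G=cv2.cvtColor(s[n]["color"],cv2.COLOR_BGR2GRAY).astype(int);G1=cv2.cvtColor(s1[n]["color"],cv2.COLOR_BGR2GRAY).astype(int)
    for d in(11,30,50,70,80,90,100,110):
        row=[]
        for r,y in((.108,-.105),(.108,-.06),(.108,.06),(.108,.105),(.06,-.09)):
            # outer face visible when low; inner face when high
            u,v=proj(s[n],pt(np.radians(d),r,y,.0105 if d<60 else -.0025));u,v=int(round(u)),int(round(v))
            row.append((u,v,G1[v,u],G[v,u]))
        print(n,d,row)
E
```

```text
top 11 [(224, 198, np.int64(180), np.int64(125)), (211, 198, np.int64(129), np.int64(201)), (176, 196, np.int64(108), np.int64(100)), (163, 195, np.int64(51), np.int64(55)), (221, 185, np.int64(129), np.int64(149))]
top 30 [(224, 192, np.int64(168), np.int64(125)), (211, 191, np.int64(138), np.int64(229)), (175, 189, np.int64(108), np.int64(114)), (161, 189, np.int64(55), np.int64(69)), (221, 181, np.int64(113), np.int64(149))]
top 50 [(224, 183, np.int64(124), np.int64(127)), (211, 182, np.int64(107), np.int64(150)), (174, 180, np.int64(109), np.int64(85)), (160, 179, np.int64(77), np.int64(80)), (221, 176, np.int64(109), np.int64(140))]
top 70 [(225, 175, np.int64(111), np.int64(123)), (211, 175, np.int64(111), np.int64(137)), (174, 173, np.int64(107), np.int64(37)), (160, 172, np.int64(78), np.int64(80)), (221, 173, np.int64(111), np.int64(99))]
top 80 [(225, 170, np.int64(143), np.int64(70)), (211, 169, np.int64(106), np.int64(44)), (174, 167, np.int64(104), np.int64(60)), (161, 166, np.int64(179), np.int64(79)), (221, 170, np.int64(126), np.int64(76))]
top 90 [(225, 164, np.int6
[... 1647 characters left out ...]
 np.int64(22)), (278, 151, np.int64(154), np.int64(24))]
side 90 [(284, 138, np.int64(162), np.int64(20)), (279, 130, np.int64(138), np.int64(24)), (269, 112, np.int64(171), np.int64(33)), (265, 106, np.int64(152), np.int64(78)), (282, 151, np.int64(155), np.int64(20))]
side 100 [(290, 137, np.int64(163), np.int64(83)), (286, 130, np.int64(147), np.int64(89)), (275, 112, np.int64(73), np.int64(126)), (271, 106, np.int64(53), np.int64(57)), (285, 150, np.int64(159), np.int64(72))]
side 110 [(297, 138, np.int64(163), np.int64(162)), (292, 131, np.int64(98), np.int64(98)), (281, 113, np.int64(164), np.int64(60)), (277, 107, np.int64(165), np.int64(164)), (289, 151, np.int64(156), np.int64(89))]
```

The lid followed: the dark screen shows at the 90–100° projections and plain background at 110°. I'll finish to 110°, then check the angle by touching the inner face at two heights.

```bash
python3 - <<'E'
from h import *
t=np.radians(40);R=rot(PSI,t,-1);th=np.radians(110)
for d in(105,110): bot.movel(lidA(np.radians(d),t),.08,R,force_limit=25)
st=bot.read_state();U0=st["position"];print(U0-lidA(th,t),st["ft_force"].round(1))
bot.movel(U0-.03*XH,.15)
L=lidA(th,t,.06)                # r=.0675
bot.movel(L-.03*XH,.15)
hit=bot.movel(L+.012*XH,.02,force_limit=1.5);b=bot.read_state()["position"];print(hit,(b-L).round(4))
bot.movel(b-.03*XH,.15)
d=U0-b;print("angle from two contacts",90+np.degrees(np.arctan2(d@XH,d[2])),bot.read_state()["time"])
E
```

```text
[ 1.90204603e-04 -1.71327594e-04  2.84794913e-05] [0.4 0.3 0. ]
True [ 0.0008 -0.0002 -0.0006]
angle from two contacts 109.0997348236989 29.9
```

```bash
python3 - <<'E'
from h import *
import pickle
t=np.radians(40);th=np.radians(110);U=lidA(th,t)
bot.movel(U-.03*XH,.15);bot.movel(U-.006*XH,.1)
hit=bot.movel(U+.008*XH,.015,force_limit=1.5);p=bot.read_state()["position"];print(hit,(p-U).round(4))
bot.movel(p-.05*XH,.15);bot.movel(bot.read_state()["position"]+[-.03,0,.10],.2)
s={n:bot.snapshot(n) for n in("top","side")};s0=pickle.load(open("s0.pkl","rb"))
Y=np.array([-XH[1],XH[0],0]);Hc=np.array([.6796,.135,.06])
for d in(100,105,108,112,116,120):
    q=np.radians(d);o=[]
    for y in(-.07,.08):
        P=Hc+Y*y+XH*(-.111*np.cos(q)-.0025*np.sin(q))+ZH*(.111*np.sin(q)-.0025*np.cos(q));u,v=np.round(proj(s["top"],P)).astype(int);o.append((int(u),int(v),int(s["top"]["color"][v,u].mean())))
    print(d,o)
for nm,r in dict(pack_spot=(300,200,325,222),cap=(290,198,302,212),tweez=(319,200,335,235),bottle=(308,160,330,186),spudger=(138,168,150,212),big=(268,218,290,248),green=(268,188,284,210)).items():
    a,b=[k["top"]["color"][r[1]:r[3],r[0]:r[2]].astype(int) for k in(s0,s)];print(nm,(abs(a-b).max(2)>40).sum())
print(bot.read_state()["time"],bot.read_state()["ft_force"].round(1))
E
```

```text
True [ 0.0018 -0.0002 -0.0007]
100 [(215, 157, 31), (169, 155, 39)]
105 [(215, 155, 52), (169, 152, 63)]
108 [(215, 153, 91), (170, 151, 82)]
112 [(216, 151, 109), (170, 149, 108)]
116 [(216, 149, 165), (170, 147, 135)]
120 [(216, 148, 178), (171, 145, 174)]
pack_spot 155
cap 0
tweez 4
bottle 0
spudger 346
big 0
green 0
32.6417 [-0.3 -0.   0.5]
```

The lid is at about 110–111° by touch and camera. The pry stick region changed, probably from the raised lid's shadow, so I'll check that numerically before handing in.

```bash
python3 - <<'E'
from h import *
import pickle
s0=pickle.load(open("s0.pkl","rb"));s=bot.snapshot("top")
for k in(s0["top"],s):
    G=cv2.cvtColor(k["color"],cv2.COLOR_BGR2GRAY)[160:218,130:158]
    for y in(14,22,30,38,44): print(G[y,6:24])
    print()
E
```

```text
[182 182 182 183 182 182 179 171 137  92 115 164 180 180 177 174 170 170]
[186 186 185 184 182 182 179 154  96  66 113 165 183 185 184 184 184 183]
[184 184 184 183 184 181 157 100  55  67 119 169 185 186 183 183 179 157]
[182 181 183 184 183 179 156  98  61  90 141 175 185 185 184 183 181 176]
[184 184 184 184 186 180 151  94  60  92 144 174 182 183 184 185 186 186]

[187 187 188 188 188 187 184 175 142  94 116 169 186 185 182 179 176 175]
[172 132  96  83  80  79  77  66  45  41  71 103 108  93  81  80  80  79]
[124  92  80  79  81  79  73  55  36  36  53  73  81  81  80  79  78  80]
[79 79 80 80 79 77 69 47 34 43 62 76 80 80 80 78 77 79]
[ 80  80  79  80  80  77  65  43  32  44  63  75  78  78  79  90 123 158]
```

The pry stick's dark line is in the same columns as before; only a shadow has fallen over it. Handing in.

```bash
python3 -c "
from plant import bot
print(bot.sign_off())"
```

```text
the job is handed in; nothing more can be done
None
```

The job is handed in at about 33 s on the robot's clock: the smaller grey pack lies flat in the bed, the drawer is fully home, and the lid, raised only after that, stands at about 110°; the bottle, cap, tweezers and pry stick are where they were.

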